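Hold the contact lever down on a sample carrier

ROBOT

A 6-joint arm with a two-finger parallel gripper is mounted at the origin on the work surface. World frame = base frame: x ahead of the robot, y to its left, z up, the work surface at z = 0. Lengths are in m, angles in rad, forces in N, time in s.
With the tool pointing down it reaches from about 0.35 to 0.775 m from the base axis. Payload 5.5 kg.
Tool frame: the origin (TCP) lies at the very end of the fingers, on their centre line; the grasp point (between the pads) lies 19 mm behind it; y points along the fingers, x is the direction in which the jaws open and shut, and the axes are right-handed (so a half turn about y gives the same grasp; the last joint's range is limited). The gripper opens to 85 mm and grips with 20 to 120 N. Pads are 22 mm wide; open, the fingers measure 114 mm over their backs; the gripper's body (76 mm by 85 mm) begins 54 mm behind the grasp point. The pads swing forward as they close: fully open they stand 13 mm farther back than shut.
Start: joints at [1.196, 0.313, 0.046, 1.304, 0, 1.431], TCP at [0.134, 0.559, 0.231] pointing down, gripper open.
Joint ranges: [-2.76, 2.76], [-0.86, 1.69], [-1.03, 1.26], [-2.2, 2.34], [-1.47, 1.5], [-3.14, 3.14]. Speed limits (rad/s): [2.57, 2.57, 3.14, 3.14, 3.14, 3.14].

INTERFACE

Orientations are given as [roll, pitch, yaw] about the fixed x, y, z axes, in that order (R = Rz(yaw) Ry(pitch) Rx(roll)).
In Python, from station import arm, cams, models gives the robot as it stands.
- The arm moves only by the tool apply_moves, never from a script. Its argument "motion" is a list of rows, each a list of 4 numbers: the shift along the tool's x, y, z in cm, then the turn about the tool's y in rad. In form: [[tx, ty, tz, roll], ...]. A call has 1 to 8 rows; each row is the pose to reach, as a shift and turn from the pose commanded when the call began, along the tool's axes at that moment; what a row does not reach only later rows make up. A row lasts 1/12 s, in which the tool goes at most 41.7 mm and 7.16 degrees, less where a joint would pass 70% of its speed; a pose out of reach is approached as far as the arm can. A call with a gripper value outside its range is refused whole. "claw" is the closure, from -1 (fully open) to 1 (shut), set as the call begins (left out, the last holds). The fingers move at their own pace and stop on an object; "grip_force" is the grip in N (left out, the last holds). Time passes only in rows, so rows that repeat a pose let the fingers close. It gives the time, the measured TCP pose, the force and the opening at its end, in the units of the state.
- arm.get_state(): the state, without advancing time (a new reading comes with each control period).
- cams.read_camera(name): name is "scene" or "side" or "wrist"; returns a dict with "frame" (384x512x3 uint8, red, green, blue), "camera_matrix" (3x3 intrinsics, pixels), "k1" (the pictures are not rectified: a ray, as slopes to the right and down, at radius r is drawn at 1 + k1 r^2 times it, then the intrinsics apply), "R" (3x3) and "t" (3): a world point X has camera coordinates R X + t; the wrist camera has in their place "T_tool_cam" (4x4, takes a point from camera to tool coordinates, whose origin is the TCP and whose axes are the tool frame's). Camera axes: x right, y down, z forward; pixel columns grow to the right and rows downward; lengths in m; the calibration is good to about 2 mm. A picture is of the moment at which its call begins: read the wrist's pose just before it. There is no depth.
- arm.finish_job(): hands the job in, once; it reports no verdict.
Trained networks look in a picture, given as the dict that the camera call returned (one of the last four; its "shot" number tells which), for a name from the list of things; names that differ only in an ending like _2 or _b are one class to them, and where a whole thing is asked for, a point or a joint stands for the part that bears it (a point fixed in the world has none). Each returns a list of dicts, best first, with "conf" (0 to 1); they miss things now and then, are a little off and sometimes report something else, mostly with a low value. They report only what shows in the picture. A call takes as long as a camera call. They do not tell look-alikes from the thing itself.
- models.masks_of(picture, label): "mask" (384x512 bool, what is visible of it).
- models.spot_point(picture, label): "xyz" ([x, y, z] in m, in world coordinates, good to about 4 mm: a listed point, or the origin of a listed thing).
The state is a dict: "time": time; "joints": joint angles; "qd": joint speeds; "effort": joint torques, N m; "tool_pos": TCP position; "orientation": TCP orientation; "ft_force": force on the tool from outside, world axes, zero at the start; "ft_torque": the same for the moment, N m; "opening": finger opening in m.
Only numpy, scipy, OpenCV 4.12 (cv2) and the standard library are available. Lean on these libraries where they do the work, as an engineer would, in place of code of your own. Each camera call takes 0.05 s, during which the arm holds its last target.

TASK

Pick up the long sample carrier and set it down gently on the narrow raised rail of the contact station, flat, sample up, centred on the rail and lined up along it, and let go of it. Then press the station's spring-return lever down with the fingertips, past its first two clicks to the third, so that the contacts reach the sample, and finish while holding it there: do not let go of the lever, it springs back up. Leave the short carrier, the jar and the screwdriver where they are.

Things in the scene. Friction and masses are not known exactly. Their poses are not given: they have to be found in the camera images.
- carrier_center (a point): Centre (half-way up) of the long sample carrier: a loose white plastic block 30 (its x) x 60 (its y) x 26 mm (z up), about 70 g, with a small dark square sample in the middle of its top and a row of thin brass pads near each end. It lies upright on the bench at the start. Either end may face either way on the rail.
- carrier: The same long carrier; this origin is the centre of its underside.
- rail_top (a point): Centre of the top of the rail: a level black bar 16 (x) x 50 mm (y), top 60 mm above the bench, on a foot 50 x 60 mm, 24 mm high. Axes are the station's: y along the rail, away from the lever. The carrier sits lengthwise on it (its y along rail y, either way round), overhanging 7 mm at each side and 5 mm at each end; its centre is then 13 mm above this point.
- station: Contact station, fixed: grey metal base plate 130 (x) x 315 (y) x 12 mm. Origin on the bench surface. In its axes the rail's centre is at y = +100 mm, the grey lever housing (64 x 58 mm, 115 mm tall) from y = -96 to -38 mm, and the lever's paddle sticks out of the housing's -y face, to y = -150 mm.
- carriage: White contact carriage of the station, 46 (x) x 34 (y) mm, driven by the lever towards the rail; its thin brass contact fingers only look solid. Top 93 mm above the bench. Origin in its face towards the rail, 68 mm above the bench: 84 mm from the rail centre with the lever up, 48 mm at the third click.
- paddle_top (a point): Where to press: on top of the lever's paddle, a level grey plate 44 (x) x 46 (y) x 9 mm sticking out of the housing's -y end (axes are the station's). The point is on its middle line, 34 mm out from the housing and 20 mm from the outer edge, and moves with it. With the lever up it is 110 mm above the bench, 5 mm below the housing's top.
- lever (a joint): How far the lever is pressed, in m: 0 up, grows straight down, end stop at 0.040. Clicks (detents) at 0.012, 0.024 and 0.036; the third is the measuring position. The return spring pushes up with about 3.5 N at the top, 8 N at the third click; the clicks add or take up to 3 N, so the push peaks at about 6.5, 8 and 10 N before clicks 1, 2 and 3. It always springs back when let go.
- stub: Bystander: a short white carrier block 30 x 30 x 26 mm with a dark square on top, loose; origin at the centre of its underside.
- jar: Bystander: amber jar 48 mm across, 60 mm tall, loose; origin at the centre of its underside.
- driver: Bystander: screwdriver with black handle lying on the bench, loose.
Not all that is in view belongs to the job. Leave any purple look-alike of the carrier alone.

How it is judged:
By the outcome, as a careful person would: the job done as asked, in the order asked, and still so for the second after the job is handed in, while the arm keeps its last pose, push and grip.
It also fails if it takes over 51 s, if anything falls off the work surface, if the arm or the gripper's body presses on something with over 40 N, if the wrist force passes 120 N, or if a joint passes its speed limit or range.

## Working session

There is one attempt and no reset: what is moved stays moved. The work goes in short steps, Python scripts to look and compute and a tool call to move; the robot and the scene stay as the last step left them, time stands still between calls to the robot, and variables do not carry over. Pictures are saved under pics/ and viewed, and the job is handed in when it is done.

Besides the shell and the picture viewer there is one more tool, called after "Call:" by a JSON object that holds its "method" and its "body". apply_moves: Moves the arm, as the interface text tells. Its arguments: {"type":"object","properties":{"motion":{"type":"array"},"claw":{"type":"number"},"grip_force":{"type":"number"}},"required":["motion"]}

```bash
ls; mkdir -p pics
cat > h.py <<'E'
import numpy as np, cv2
from station import arm, cams, models
from scipy.spatial.transform import Rotation as Ro
np.set_printoptions(precision=4,suppress=True)
def save(p,n): cv2.imwrite(f'pics/{n}.png',p['frame'][:,:,::-1])
def Rt(p,s=None):
    if 'R' in p: return np.array(p['R']),np.array(p['t'])
    s=s or arm.get_state()
    Rw=Ro.from_euler('xyz',s['orientation']).as_matrix(); T=np.array(p['T_tool_cam'])
    Rc=Rw@T[:3,:3]; c=Rw@T[:3,3]+np.array(s['tool_pos'])
    return Rc.T,-Rc.T@c
def proj(p,X,s=None):
    R,t=Rt(p,s); X=np.atleast_2d(X); c=X@R.T+t; a=c[:,:2]/c[:,2:]
    a=a*(1+p['k1']*(a**2).sum(1,keepdims=True)); K=np.array(p['camera_matrix'])
    return a@K[:2,:2].T+K[:2,2]
def ray(p,uv,z,s=None):
    R,t=Rt(p,s);K=np.array(p['camera_matrix']); uv=np.atleast_2d(uv).astype(float)
    d=(uv-K[:2,2])/np.array([K[0,0],K[1,1]]); a=d.copy()
    for _ in range(30): a=d/(1+p['k1']*(a**2).sum(1,keepdims=True))
    r=np.c_[a,np.ones(len(a))]@R; c=-R.T@t
    return c+r*((z-c[2])/r[:,2])[:,None]
E
python3 - <<'E'
from h import *
s=arm.get_state(); print(s)
for n in ['scene','side','wrist']:
    s=arm.get_state()
    p=cams.read_camera(n); save(p,n+'0')
    R,t=Rt(p,s); print(n,'cam at',-R.T@t)
    for l in ['carrier_center','rail_top','paddle_top','carriage','station','stub','jar','driver']:
        print(l,[(np.round(d['xyz'],4),round(d['conf'],2),proj(p,d['xyz'],s)[0].round()) for d in models.spot_point(p,l)][:3])
print(arm.get_state()['time'])
E
```

```text
pics
{'time': 0.0, 'joints': array([1.1964, 0.314 , 0.045 , 1.3036, 0.    , 1.4312]), 'qd': array([-0.0001, -0.0006, -0.0002,  0.0006,  0.0025,  0.0009]), 'effort': array([  0.0017, -48.0622,  29.8534,   0.0192,  -0.0001,  -0.    ]), 'tool_pos': array([0.1336, 0.5587, 0.2304]), 'orientation': array([-1.5705,  0.0018,  1.336 ]), 'ft_force': array([ 1.3054, -0.371 , -0.6633]), 'ft_torque': array([0.0187, 0.0372, 0.059 ]), 'opening': 0.08508024741316644}
scene cam at [1.0639 0.2973 0.9048]
carrier_center [(array([0.4468, 0.2155, 0.0127]), 0.53, array([302., 209.])), (array([0.4139, 0.3136, 0.01  ]), 0.5, array([337., 211.])), (array([0.3413, 0.2157, 0.0104]), 0.46, array([312., 184.]))]
rail_top [(array([0.6007, 0.0162, 0.0572]), 0.62, array([218., 222.]))]
paddle_top [(array([ 0.5494, -0.2108,  0.1096]), 0.53, array([151., 173.])), (array([ 0.5856, -0.0697,  0.0664]), 0.22, array([192., 207.])), (array([0.5999, 0.0175, 0.0559]), 0.19, array([219., 222.]))]
carriage [(array([ 0.5845, -0.068 ,  0.0673]), 0.7, array([193., 206.])), (array([ 0.5837, -0.0763,  0.0018]), 0.7, array([193., 21
[... 723 characters left out ...]
]
paddle_top [(array([ 0.5494, -0.21  ,  0.109 ]), 0.6, array([254., 118.]))]
carriage [(array([ 0.5866, -0.0662,  0.0705]), 0.64, array([234., 165.]))]
station [(array([ 0.5856, -0.0818, -0.0063]), 0.97, array([236., 183.]))]
stub [(array([ 0.6224,  0.2119, -0.0011]), 0.73, array([202., 275.])), (array([ 0.5861, -0.0796, -0.0055]), 0.48, array([236., 183.]))]
jar [(array([0.6203, 0.3996, 0.0085]), 0.77, array([184., 356.]))]
driver [(array([ 0.4416,  0.406 , -0.0008]), 0.78, array([278., 370.])), (array([ 0.6251,  0.2115, -0.0001]), 0.71, array([200., 275.]))]
wrist cam at [0.0684 0.5751 0.3731]
carrier_center []
rail_top []
paddle_top []
carriage []
station []
stub []
jar []
driver []
1.35
```

View pictures.

Run:
```python
import cv2,numpy as np
a=cv2.imread('pics/scene0.png');b=cv2.imread('pics/side0.png')
c=cv2.resize(a[140:310,120:400],None,fx=2.8,fy=2.8,interpolation=cv2.INTER_CUBIC);cv2.imwrite('pics/s0c.png',c)
c=cv2.resize(b[100:384,170:400],None,fx=2.1,fy=2.1,interpolation=cv2.INTER_CUBIC);cv2.imwrite('pics/d0c.png',c)
```

```text
(no output)
```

View pics/s0c.png

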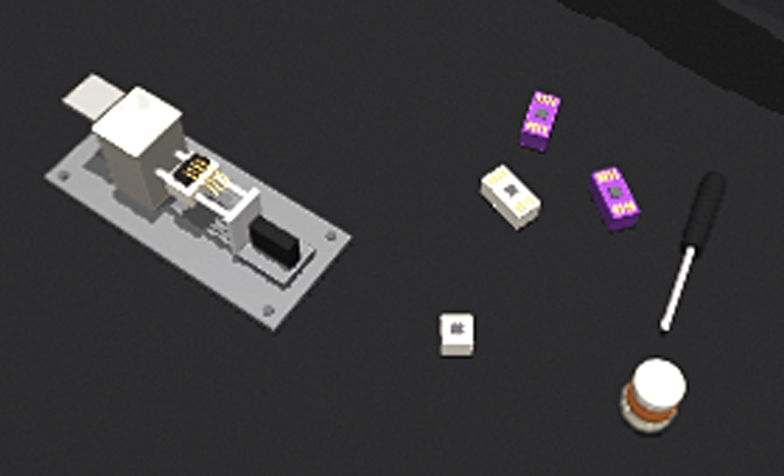

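View pics/d0c.png

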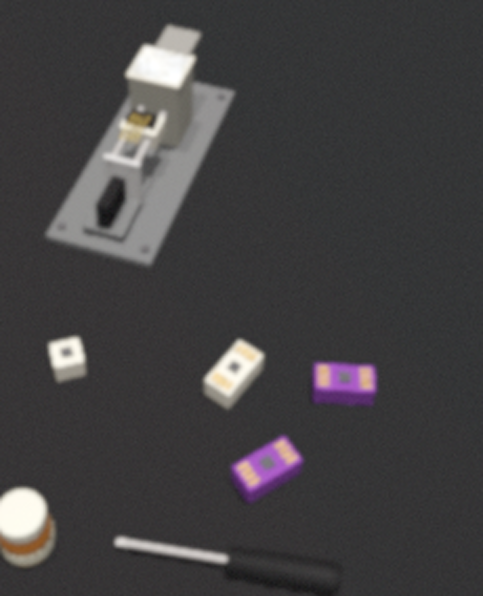

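View pics/scene0.png

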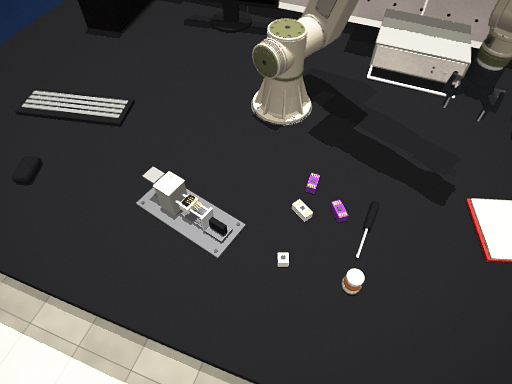

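Run:
```python
from h import *
p=cams.read_camera('scene');q=cams.read_camera('side')
a=ray(p,np.array([[499,174],[525,205]])/2.8+[120,140],.026); print(a, np.degrees(np.arctan2(*(a[1]-a[0])[1::-1])))
a=ray(q,np.array([[247,352],[221,382]])/2.1+[170,100],.026); print(a, np.degrees(np.arctan2(*(a[1]-a[0])[1::-1])))
for pic in (p,q):
  for l in ['carrier_center','station']:
    for m in models.masks_of(pic,l)[:3]:
      ys,xs=np.nonzero(m['mask']); print(l,m['conf'],xs.mean(),ys.mean(),len(xs))
w=cams.read_camera('wrist');print(w['T_tool_cam'],w['camera_matrix'],w['k1'])
# candidate projected pose
print(arm.get_state()['time'])
```

```text
[[0.435  0.1987 0.026 ]
 [0.463  0.2353 0.026 ]] 52.60206671778585
[[0.4364 0.194  0.026 ]
 [0.4604 0.232  0.026 ]] 57.74281500461153
carrier_center 0.78 338.85227272727275 210.53030303030303 264
carrier_center 0.72 302.06640625 210.34765625 256
carrier_center 0.72 312.02840909090907 183.20454545454547 176
station 0.81 188.95978142076504 213.16021857923496 4575
station 0.2 152.78571428571428 174.6890756302521 238
carrier_center 0.81 295.7059891107078 323.72232304900183 551
carrier_center 0.58 280.5729386892178 277.9365750528541 473
carrier_center 0.58 332.9861111111111 283.13690476190476 504
station 0.71 238.25106902871104 175.1014050091631 4911
[[ 1.      0.0009  0.0002  0.0002]
 [ 0.     -0.2691  0.9631 -0.1418]
 [ 0.0009 -0.9631 -0.2691  0.0673]
 [ 0.      0.      0.      1.    ]] [[336.8425   0.     260.3497]
 [  0.     336.8425 193.1926]
 [  0.       0.       1.    ]] 0.01600277243776691
1.7
```

View pics/wrist0.png

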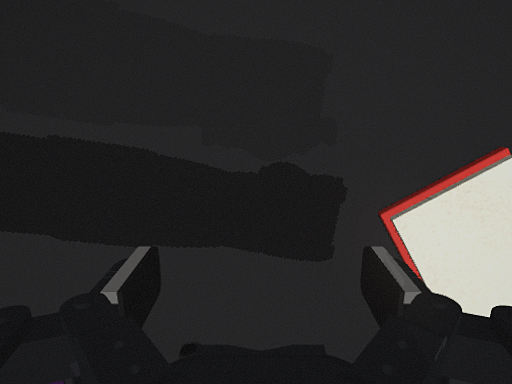

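Candidates: white long block at scene (302,209) with pads at both ends, so this one is chosen. Purple look-alikes are at (337,211) and (312,184), and the short white stub is at (282,259). Next I hover over the chosen block.

Call:
{"method": "apply_moves", "body": {"motion": [[-3,0.3,-4,0.12],[-6,0.6,-8,0.24],[-9,1,-12,0.36],[-11,1.2,-15,0.48],[-13,1.5,-19,0.6],[-15,2,-22,0.72],[-17,2.5,-25,0.84],[-19,3,-28,0.96]]}}

```text
time: 2.37
tool_pos: [0.3585, 0.3128, 0.2024]
orientation: [-1.571, -0.001, 0.37]
ft_force: [0.5, 0.7, -0.3]
opening: 0.0854
```

```bash
cat >> h.py <<'E'
def go(X,yaw,s=None):
    s=s or arm.get_state(); Rw=Ro.from_euler('xyz',s['orientation']).as_matrix()
    d=Rw.T@(np.array(X)-s['tool_pos'])*100
    y0=np.arctan2(Rw[1,0],Rw[0,0]); r=-(yaw-y0); r=(r+np.pi)%(2*np.pi)-np.pi
    print('t',s['time'],'pos',s['tool_pos'],'yaw',y0,'-> shift cm',d,'roll',r)
E
python3 - <<'E'
from h import *
go([.447,.2155,.2],-.61)
E
```

```text
t 2.3667 pos [0.3585 0.3128 0.2024] yaw 0.3703200553374824 -> shift cm [  4.7296   0.246  -12.2766] roll 0.9803200553374829
```

Call:
{"method": "apply_moves", "body": {"motion": [[1.5,0.1,-3.5,0.12],[3,0.2,-7,0.24],[4.7,0.2,-10,0.36],[4.7,0.2,-12.3,0.48],[4.7,0.2,-12.3,0.6],[4.7,0.2,-12.3,0.72],[4.7,0.2,-12.3,0.84],[4.7,0.2,-12.3,0.98]]}}

```text
time: 3.03
tool_pos: [0.4464, 0.2168, 0.2002]
orientation: [-1.571, 0.0, -0.596]
ft_force: [1.0, -0.4, -0.4]
opening: 0.0854
```

Run:
```python
from h import *
s=arm.get_state();w=cams.read_camera('wrist');save(w,'w1')
print(s['tool_pos'],s['orientation'])
for d in models.spot_point(w,'carrier_center')[:3]: print(d['conf'],d['xyz'],proj(w,d['xyz'],s))
for m in models.masks_of(w,'carrier_center')[:3]:
  ys,xs=np.nonzero(m['mask']); print(m['conf'],xs.mean(),ys.mean(),len(xs))
```

```text
[0.4464 0.2168 0.2002] [-1.5706  0.     -0.5959]
0.93 [0.4509, 0.2147, 0.0141] [[264.5156 170.1359]]
0.8 [0.4107, 0.3186, 0.0114] [[168.0133 103.6384]]
0.75 [0.3396, 0.2136, 0.012] [[176.8358 229.0592]]
0.89 265.41462193289937 171.27441161742613 1997
0.86 176.91569459172854 227.9644750795334 1886
```

View pics/w1.png

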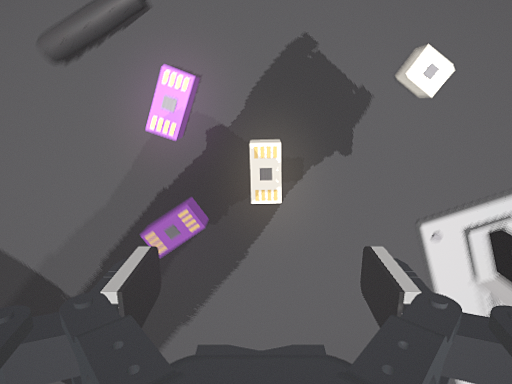

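The white carrier is centred at about (266,172) with pads on both ends, and it stands nearly upright in the image. The stub is at (426,71), and the purple look-alikes are at (172,102) and (173,230).

Run:
```python
from h import *
s=arm.get_state();w=cams.read_camera('wrist')
im=cv2.imread('pics/w1.png'); m=models.masks_of(w,'carrier_center')[0]['mask']
c=cv2.resize(im[125:220,235:300],None,fx=6,fy=6,interpolation=cv2.INTER_CUBIC);cv2.imwrite('pics/w1c.png',c)
r=cv2.minAreaRect(np.argwhere(m)[:,::-1].astype(np.float32)); print(r)
b=ray(w,cv2.boxPoints(r),.026,s);print(b, b.mean(0))
g=cv2.cvtColor(im,cv2.COLOR_BGR2GRAY)
# dark sample centroid
sub=(g[160:188,254:280]<110); lab=cv2.connectedComponentsWithStats(sub.astype(np.uint8)); print(lab[2],lab[3]+[254,160])
for cc in lab[3][1:]: print(ray(w,cc+[254,160],.026,s))
```

```text
((265.5, 171.5), (63.0, 33.0), 90.0)
[[0.4556 0.2491 0.026 ]
 [0.4813 0.2321 0.026 ]
 [0.4482 0.1802 0.026 ]
 [0.4212 0.1981 0.026 ]] [0.4516 0.2149 0.026 ]
[[  0   0  26  28 725]
 [  6   9   1   1   1]
 [  6  18   1   2   2]] [[266.5269 173.4924]
 [260.     169.    ]
 [260.     178.5   ]]
[[0.449  0.2205 0.026 ]]
[[0.4438 0.2127 0.026 ]]
```

View pics/w1c.png

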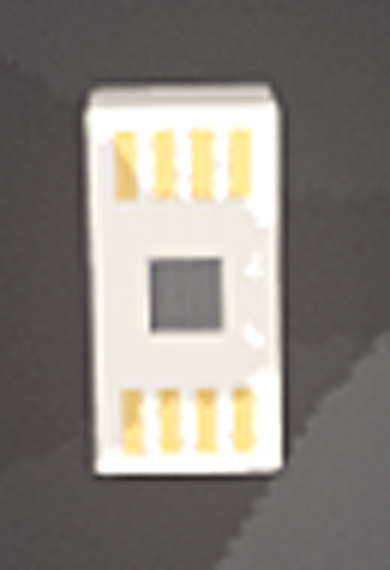

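Run:
```python
from h import *
s=arm.get_state();w=cams.read_camera('wrist')
f=lambda a:ray(w,(np.array(a)+.0)/6+[235-.4,125-.4],.026,s)
c=f([[91,106],[275,103],[283,468],[97,474]]);print(c,c.mean(0),f([[186,295]]))
L=(c[2]+c[3]-c[0]-c[1])/2; W=(c[1]+c[2]-c[0]-c[3])/2
print(np.linalg.norm(L),np.linalg.norm(W),np.arctan2(L[1],L[0]),np.arctan2(W[1],W[0]))
go([*f([[186,295]])[0,:2],.1],np.arctan2(-L[0],L[1])+np.pi)
```

```text
[[0.455  0.247  0.026 ]
 [0.4792 0.2316 0.026 ]
 [0.4482 0.1808 0.026 ]
 [0.4223 0.1968 0.026 ]] [0.4512 0.2141 0.026 ] [[0.4509 0.2137 0.026 ]]
0.05974172278728012 0.029550000026965825 -2.132820767105347 -0.5598093385741736
t 3.3333 pos [0.4461 0.2173 0.2003] yaw -0.5863673908891923 -> shift cm [ 0.5903 10.0297 -0.0319] roll -0.024342950578741807
```

Call:
{"method": "apply_moves", "body": {"motion": [[0.3,3,0,-0.02],[0.6,6,0,-0.02],[0.6,9,0,-0.02],[0.6,10,0,-0.02],[0.6,10,0,-0.02]]}}

```text
time: 3.75
tool_pos: [0.4487, 0.2132, 0.0977]
orientation: [-1.575, 0.004, -0.568]
ft_force: [-0.0, -0.8, 0.5]
opening: 0.0855
```

Run:
```python
from h import *
s=arm.get_state();w=cams.read_camera('wrist');save(w,'w2')
X=np.array([.4511,.2139,.026]);a=-.567;R=np.array([[np.cos(a),-np.sin(a)],[np.sin(a),np.cos(a)]])
cs=np.array([[*(X[:2]+R@np.array(d)),.026] for d in [[-.015,-.03],[.015,-.03],[.015,.03],[-.015,.03]]])
im=cv2.resize(w['frame'][:,:,::-1],None,fx=1.5,fy=1.5)
u=proj(w,np.vstack([cs,X]),s)*1.5
cv2.polylines(im,[np.round(u[:4]).astype(int)],True,(0,0,255),1);cv2.circle(im,tuple(np.round(u[4]).astype(int)),2,(0,0,255),-1)
cv2.imwrite('pics/w2o.png',im)
go([.4511,.2139,.005],a,s); go([.4511,.2139,.005],a)
```

```text
t 3.75 pos [0.4487 0.2132 0.0977] yaw -0.5677349641729635 -> shift cm [0.2025 9.2662 0.2265] roll -0.0007349641729637035
t 3.8 pos [0.4502 0.2136 0.0996] yaw -0.5679929026264515 -> shift cm [0.0826 9.4639 0.0902] roll -0.000992902626451464
```

View pics/w2o.png

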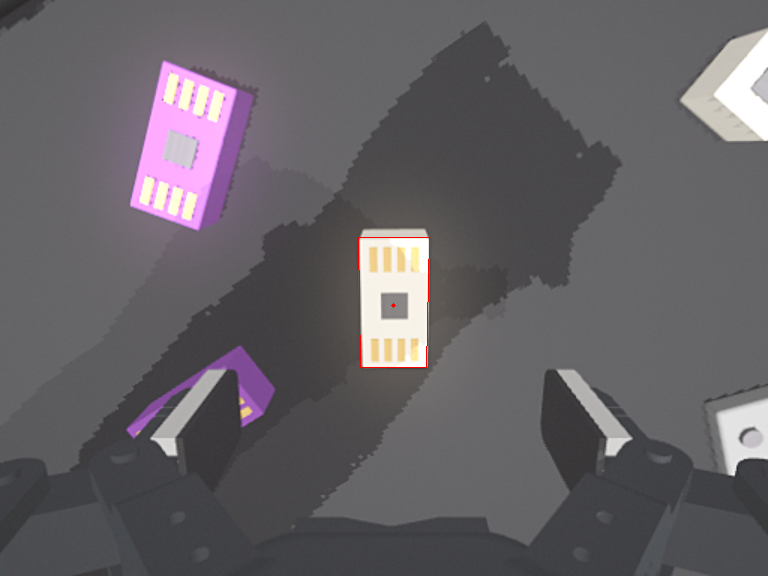

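The predicted outline fits the carrier, centred at about (393,305) in the enlarged picture. I descend and grip.

Call:
{"method": "apply_moves", "body": {"motion": [[0.1,3,0.1,0],[0.1,6,0.1,0],[0.1,8,0.1,0],[0.1,9,0.1,0],[0.1,9.4,0.1,0],[0.1,9.4,0.1,0]]}}

```text
time: 4.3
tool_pos: [0.4533, 0.2144, 0.0069]
orientation: [-1.57, -0.001, -0.569]
ft_force: [-0.0, 0.3, 0.8]
opening: 0.0855
```

Call:
{"method": "apply_moves", "body": {"motion": [[0,0,0,0],[0,0,0,0],[0,0,0,0],[0,0,0,0],[0,0,0,0],[0,0,0,0],[0,0,0,0]], "claw": 1, "grip_force": 35}}

```text
time: 4.88
tool_pos: [0.4532, 0.2144, 0.0071]
orientation: [-1.569, -0.001, -0.569]
ft_force: [-0.7, 0.3, 5.8]
opening: 0.0292
```

Call:
{"method": "apply_moves", "body": {"motion": [[0,-1,0,0],[0,-3,0,0],[0,-6,0,0],[0,-9,0,0],[2,-12,-1,0],[5,-15,-3,0],[8,-17,-5,0],[10,-18,-7,0]]}}

```text
time: 5.55
tool_pos: [0.5012, 0.1002, 0.1898]
orientation: [-1.568, -0.004, -0.568]
ft_force: [1.4, -0.1, -0.5]
opening: 0.029
```

Run:
```python
from h import *
s=arm.get_state();go([.5815,-.073,.19],-.23,s);print(s['opening'],s['ft_force'],s['joints'])
```

```text
t 5.55 pos [0.5012 0.1002 0.1898] yaw -0.567748558639126 -> shift cm [ 16.0868   0.0201 -10.2881] roll -0.337748558639126
0.029038569168891127 [ 1.4308 -0.0843 -0.5285] [ 0.0403  0.2027 -0.2032  1.1598 -0.0001  2.1789]
```

Call:
{"method": "apply_moves", "body": {"motion": [[2.5,0,-1.6,-0.05],[5.5,0,-3.5,-0.11],[8.5,0,-5.5,-0.17],[11.5,0,-7.5,-0.23],[14,0,-9,-0.29],[15.5,0,-10,-0.33],[16.1,0,-10.3,-0.34],[16.1,0,-10.3,-0.34]]}}

```text
time: 6.22
tool_pos: [0.5794, -0.0736, 0.1861]
orientation: [-1.571, 0.0, -0.232]
ft_force: [1.0, 0.1, -0.6]
opening: 0.0296
```

Run:
```python
from h import *
s=arm.get_state();w=cams.read_camera('wrist');save(w,'w3')
print(s['tool_pos'],s['orientation'])
for l in ['rail_top','station','carriage','carrier']:
  for d in models.spot_point(w,l)[:2]: print(l,d['conf'],d['xyz'],proj(w,d['xyz'],s))
cv2.imwrite('pics/w3b.png',cv2.resize(w['frame'][:,:,::-1],None,fx=1.5,fy=1.5,interpolation=cv2.INTER_CUBIC))
```

```text
[ 0.5794 -0.0736  0.1861] [-1.5707  0.0004 -0.2318]
rail_top 0.84 [0.6009, 0.0142, 0.0597] [[260.3117  68.2349]]
station 0.85 [0.5828, -0.0784, 0.0015] [[263.9341 174.8032]]
carriage 0.7 [0.5861, -0.0656, 0.0716] [[265.2581 177.6613]]
carrier 0.71 [0.5802, -0.076, 0.1801] [[261.2971 251.935 ]]
```

View pics/w3b.png

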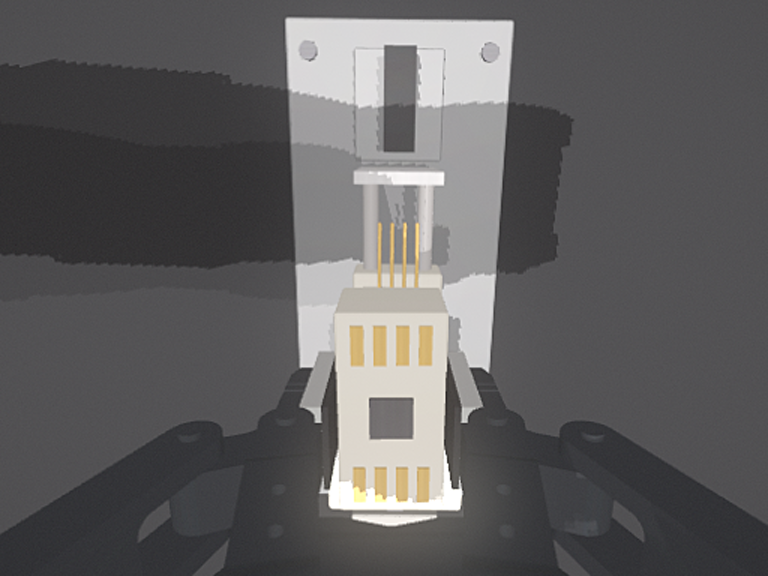

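```bash
cat > fit.py <<'E'
from h import *
from scipy.optimize import least_squares
def fit(w,s,pts,px,x0=(.58,-.08,-.23)):
    P=np.array(pts);px=np.array(px)
    def W(q):
        c,n=np.cos(q[2]),np.sin(q[2]); return np.c_[q[0]+c*P[:,0]-n*P[:,1],q[1]+n*P[:,0]+c*P[:,1],P[:,2]]
    r=least_squares(lambda q:(proj(w,W(q),s)-px).ravel(),x0,loss='soft_l1')
    return r.x,(proj(w,W(r.x),s)-px)
E
python3 - <<'E'
from fit import *
s=arm.get_state(); w=cams.read_camera('wrist')
s['tool_pos']=np.array([ 0.5794,-0.0736,0.1861]);s['orientation']=np.array([-1.5707,0.0004,-0.2318])
pts=[[-.065,.1575,.012],[.065,.1575,.012],[-.008,.125,.06],[.008,.125,.06],[-.008,.075,.06],[.008,.075,.06],[-.025,.13,.024],[.025,.13,.024]]
px=np.array([[287,18],[513,21],[384,45],[415,45],[385,152],[415,152],[355,48],[444,49]])/1.5
q,e=fit(w,s,pts,px);print(q,'\n',e)
c,n=np.cos(q[2]),np.sin(q[2]);print('rail',q[0]-n*.1,q[1]+c*.1)
q2,e=fit(w,s,pts[2:6],px[2:6]);print(q2,e)
# held carrier
Rw=Ro.from_euler('xyz',s['orientation']).as_matrix()
T=np.array([[-.015,-.019,.03],[.015,-.019,.03],[.015,-.019,-.03],[-.015,-.019,-.03],[0,-.019,0]])
print(proj(w,T@Rw.T+s['tool_pos'],s)*1.5)
# post crossbar location
st=lambda X:(np.array([[c,n],[-n,c]])@(X[:,:2]-q[:2]).T).T
for z in(.06,.08,.09,.1): print(z,st(ray(w,np.array([[355,168],[444,168],[355,184]])/1.5,z,s)))
E
```

```text
[ 0.5826 -0.0836 -0.2322] 
 [[ -3.1861 -13.3818]
 [  2.0128 -15.2019]
 [ -0.1602   0.4387]
 [  1.2384   0.4638]
 [ -0.6674   0.7588]
 [  0.1985   0.784 ]
 [ -0.9143   0.2985]
 [  0.455   -0.297 ]]
rail 0.6056304483772759 0.013748216454543286
[ 0.5836 -0.0834 -0.2222] [[-0.6502 -0.0686]
 [ 0.7594 -0.2859]
 [-0.4791  0.3039]
 [ 0.3964  0.1124]]
[[328.2916 304.9015]
 [446.2639 304.992 ]
 [439.9986 505.8128]
 [334.8825 505.7631]
 [387.371  411.0554]]
0.06 [[-0.023   0.0676]
 [ 0.0229  0.0677]
 [-0.0231  0.0595]]
0.08 [[-0.0216  0.0683]
 [ 0.0208  0.0684]
 [-0.0217  0.0608]]
0.09 [[-0.0209  0.0687]
 [ 0.0198  0.0687]
 [-0.021   0.0615]]
0.1 [[-0.0202  0.069 ]
 [ 0.0188  0.0691]
 [-0.0203  0.0622]]
```

Run:
```python
from h import *
for n in ['scene','side']:
    p=cams.read_camera(n); save(p,n+'1')
a=cv2.imread('pics/side1.png');cv2.imwrite('pics/side1c.png',cv2.resize(a[80:270,150:350],None,fx=3,fy=3,interpolation=cv2.INTER_CUBIC))
```

```text
(no output)
```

View pics/side1c.png

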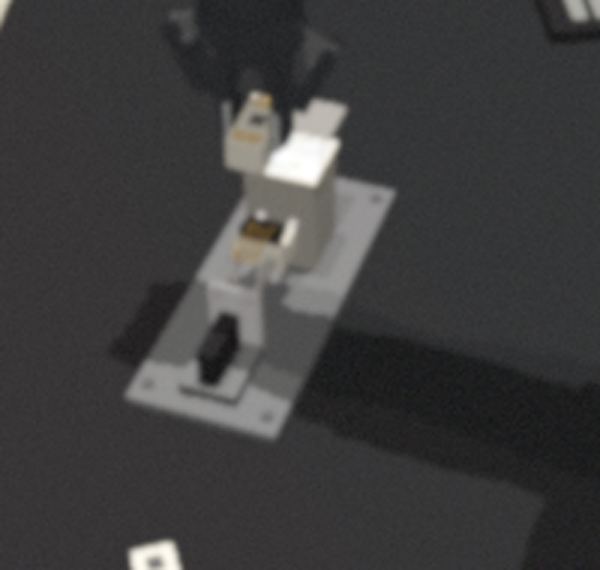

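Run:
```python
import cv2
a=cv2.imread('pics/w3.png');cv2.imwrite('pics/w3z.png',cv2.resize(a[180:355,190:330],None,fx=3.4,fy=3.4,interpolation=cv2.INTER_CUBIC))
```

```text
(no output)
```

View pics/w3z.png

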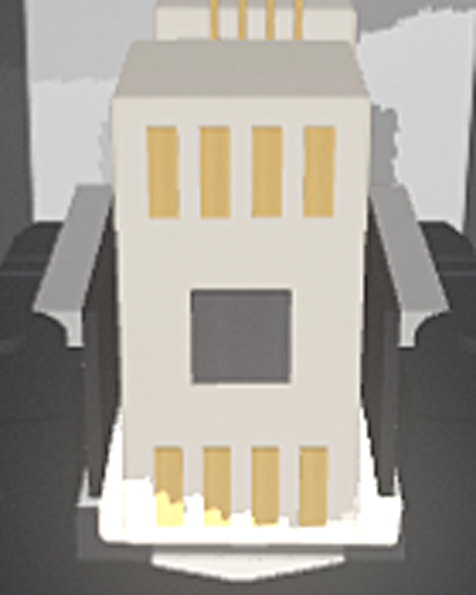

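Run:
```python
from h import *
from scipy.optimize import least_squares
s=arm.get_state(); w=cams.read_camera('wrist')
z=np.array([[112,97],[370,97],[241.5,336],[191,289],[292,289],[292,384],[191,384],[131,42],[352,42]])/3.4+[190,180]-.35
def model(v):
    # v: center top pos in tool, pitch about x, yaw about y, roll about z
    h=v[6] if len(v)>6 else .0058
    P=np.array([[-.015,0,.03],[.015,0,.03],[0,0,0],[-h,0,h],[h,0,h],[h,0,-h],[-h,0,-h],[-.015,.026,.03],[.015,.026,.03]])
    return P@Ro.from_euler('xyz',v[3:6]).as_matrix().T+v[:3]
T=np.array(w['T_tool_cam'])
def pj(X):
    c=(X-T[:3,3])@T[:3,:3]; a=c[:,:2]/c[:,2:]; a=a*(1+w['k1']*(a**2).sum(1,keepdims=True));K=np.array(w['camera_matrix']);return a*[K[0,0],K[1,1]]+K[:2,2]
r=least_squares(lambda v:(pj(model(v))-z).ravel(),[0,-.019,0,0,0,0,.0058],x_scale=[.01,.01,.01,.1,.1,.1,.01])
print(r.x,'\n',pj(model(r.x))-z)
r=least_squares(lambda v:(pj(model(np.r_[v[:3],0,v[3],0,v[4]]))-z).ravel(),[0,-.019,0,0,.0058],x_scale=[.01,.01,.01,.1,.01])
print(r.x,'\n',pj(model(np.r_[r.x[:3],0,r.x[3],0,r.x[4]]))-z)
```

```text
[ 0.001  -0.0182 -0.0025 -0.0286 -0.0027 -0.0032  0.0062] 
 [[-0.6653  0.0938]
 [ 0.7224  0.0308]
 [-0.0172  0.106 ]
 [-0.4083  0.0657]
 [ 0.3328  0.0577]
 [ 0.0632 -0.4206]
 [-0.0484 -0.4208]
 [ 0.1255  0.2984]
 [-0.1052  0.2355]]
[ 0.001  -0.0176 -0.0028 -0.0015  0.0062] 
 [[-0.6378  1.0003]
 [ 0.8604  0.9511]
 [-0.011   0.0181]
 [-0.5106  0.0897]
 [ 0.4788  0.0694]
 [ 0.1314 -0.6578]
 [-0.144  -0.6377]
 [-0.0641 -0.5224]
 [-0.1386 -0.5633]]
```

Run:
```python
from h import *
s=arm.get_state();print(s['time'],s['tool_pos'],s['orientation'])
w=cams.read_camera('wrist');save(w,'w4')
a=w['frame'][:,:,::-1];cv2.imwrite('pics/w4z.png',cv2.resize(a[5:125,185:350],None,fx=4.8,fy=4.8,interpolation=cv2.INTER_CUBIC))
p=cams.read_camera('scene');save(p,'scene2')
a=p['frame'][:,:,::-1];cv2.imwrite('pics/scene2z.png',cv2.resize(a[150:260,130:250],None,fx=5,fy=5,interpolation=cv2.INTER_CUBIC))
```

```text
6.6667 [ 0.579  -0.0714  0.1864] [-1.5707 -0.0002 -0.2279]
```

View pics/w4z.png

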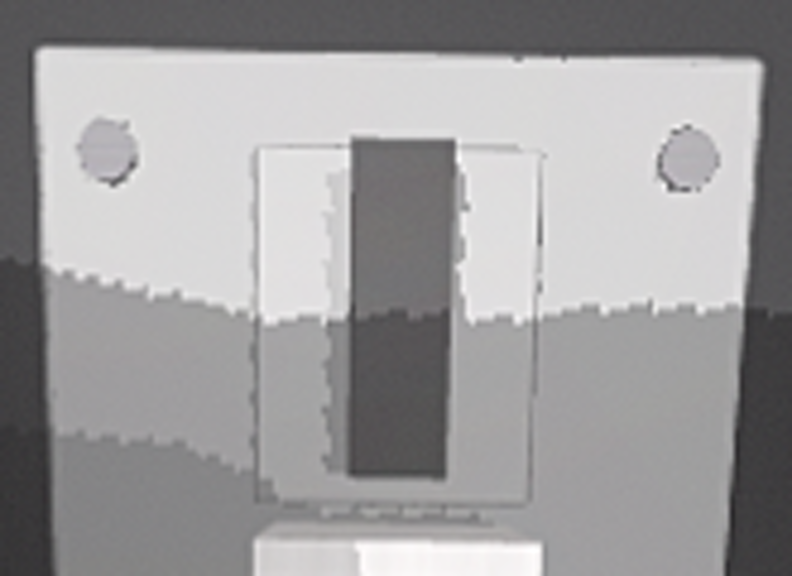

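View pics/scene2z.png

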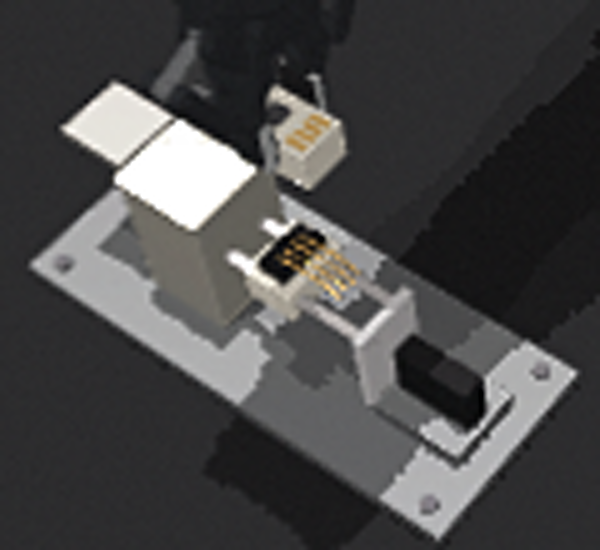

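Run:
```python
from fit import *
s=arm.get_state(); w=cams.read_camera('wrist'); print(s['tool_pos'],s['orientation'])
for pos,yaw in (([.579,-.0714,.1864],-.2279),(s['tool_pos'],s['orientation'][2])):
  s['tool_pos']=np.array(pos);s['orientation']=np.array([-1.5707,0,yaw])
  pts=[[-.008,.125,.06],[.008,.125,.06],[.008,.075,.06],[-.008,.075,.06],[-.025,.13,.024],[.025,.13,.024],[.025,.07,.024],[-.025,.07,.024]]
  f=lambda a:np.array(a)/4.8+[185-.4,5-.4]
  px=f([[351,138],[457,139],[447,478],[350,476],[260,147],[542,151],[530,500],[257,498]])
  q,e=fit(w,s,pts,px);print(q,'\n',e)
  c,n=np.cos(q[2]),np.sin(q[2]);rail=np.array([q[0]-n*.1,q[1]+c*.1,.06]);print('rail',rail)
  Rw=Ro.from_euler('xyz',s['orientation']).as_matrix();print('rail in tool',Rw.T@(rail-s['tool_pos']))
st=lambda X:(np.array([[c,n],[-n,c]])@(X[:,:2]-q[:2]).T).T
for z in(.06,.08,.09): print(z,st(ray(w,f([[255,540],[542,540]]),z,s)))
# scene fit
p=cams.read_camera('scene'); g=lambda a:np.array(a)/5+[130-.4,150-.4]
# rail top corners and foot, plate
print(proj(p,np.c_[[[q[0]+c*a-n*b,q[1]+n*a+c*b] for a,b,_ in pts],[z for _,_,z in pts]])*5-np.array([130-.4,150-.4])*5)
```

```text
[ 0.5791 -0.0717  0.1863] [-1.5707 -0.0001 -0.2284]
[ 0.582  -0.083  -0.2397] 
 [[ 0.1481 -0.3738]
 [ 0.0564 -0.2815]
 [ 0.2552  0.3626]
 [-0.3375  0.5085]
 [-1.121  -0.9543]
 [ 0.6525 -0.9586]
 [ 0.1257  1.297 ]
 [-0.0745  0.9725]]
rail [0.6057 0.0141 0.06  ]
rail in tool [0.0067 0.1264 0.0893]
[ 0.582  -0.0834 -0.2402] 
 [[ 0.1449 -0.3818]
 [ 0.059  -0.2896]
 [ 0.2576  0.3727]
 [-0.3403  0.5188]
 [-1.1286 -0.9609]
 [ 0.659  -0.9655]
 [ 0.1316  1.307 ]
 [-0.0811  0.9827]]
rail [0.6058 0.0138 0.06  ]
rail in tool [0.0067 0.1263 0.0893]
0.06 [[-0.023   0.0652]
 [ 0.0234  0.0658]]
0.08 [[-0.0217  0.0662]
 [ 0.0213  0.0668]]
0.09 [[-0.0211  0.0667]
 [ 0.0202  0.0672]]
[[478.6977 377.4349]
 [460.5738 398.2494]
 [388.3771 353.2355]
 [406.7607 333.1286]
 [508.0233 394.3845]
 [453.1823 458.6178]
 [368.5668 404.5775]
 [424.3323 342.8784]]
```

Call:
{"method": "apply_moves", "body": {"motion": [[0.1,0,1.5,0.01],[0.3,1,4,0.01],[0.5,3,7,0.01],[0.6,5,9,0.01],[0.6,7,9.2,0.01],[0.6,8,9.2,0.01],[0.6,8,9.2,0.01],[0.6,8,9.2,0.01]]}}

```text
time: 7.53
tool_pos: [0.6055, 0.0156, 0.106]
orientation: [-1.571, 0.001, -0.24]
ft_force: [0.8, -0.4, -0.7]
opening: 0.0292
```

Run:
```python
from h import *
for n,r in (('scene',(170,260,170,270)),('side',(120,240,170,290)),('wrist',(120,384,100,420))):
    p=cams.read_camera(n); save(p,n+'5')
    a=p['frame'][r[0]:r[1],r[2]:r[3],::-1]; f=min(780/a.shape[1],590/a.shape[0])
    cv2.imwrite(f'pics/{n}5z.png',cv2.resize(a,None,fx=f,fy=f,interpolation=cv2.INTER_CUBIC)); print(n,f)
    for l in ['carrier','rail_top','carriage']:
      print(l,[(np.array(d['xyz']),round(d['conf'],2)) for d in models.spot_point(p,l)[:2]])
s=arm.get_state();print(s['time'],s['tool_pos'],s['orientation'])
```

```text
scene 6.555555555555555
carrier [(array([ 0.4101,  0.3166, -0.0045]), 0.76), (array([0.603 , 0.0122, 0.1016]), 0.68)]
rail_top [(array([0.6043, 0.0181, 0.0577]), 0.93)]
carriage [(array([ 0.5877, -0.0687,  0.07  ]), 0.49)]
side 4.916666666666667
carrier [(array([ 0.4103,  0.3107, -0.0006]), 0.96), (array([0.3337, 0.2169, 0.0022]), 0.84)]
rail_top [(array([0.6045, 0.0156, 0.0581]), 0.74)]
carriage [(array([ 0.5838, -0.0653,  0.0677]), 0.44)]
wrist 2.234848484848485
carrier [(array([0.6083, 0.0154, 0.1001]), 0.56)]
rail_top []
carriage [(array([ 0.5842, -0.0668,  0.0709]), 0.57)]
8.1333 [0.6059 0.0159 0.1064] [-1.5706 -0.0002 -0.2391]
```

View pics/scene5z.png

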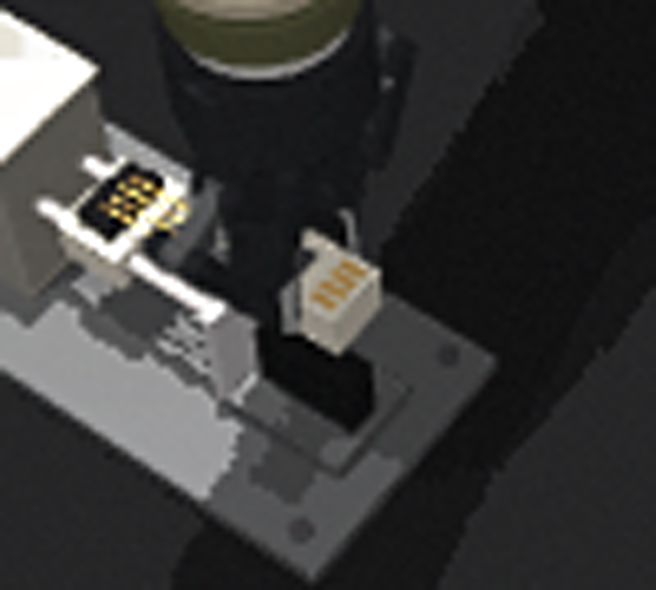

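View pics/side5z.png

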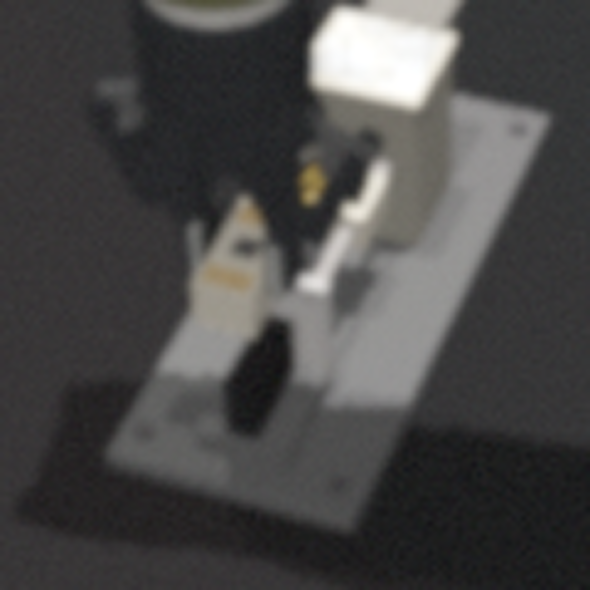

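View pics/wrist5z.png

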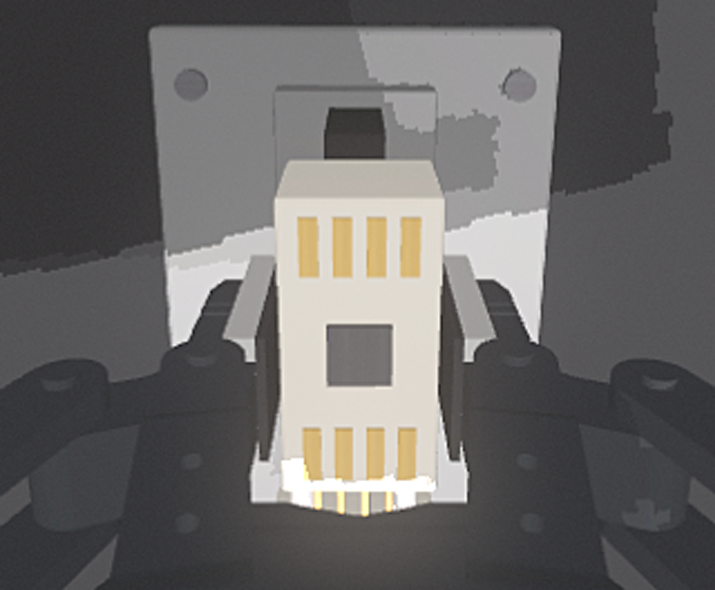

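Run:
```python
import cv2
a=cv2.imread('pics/wrist5.png');b=a[125:300,160:360];cv2.imwrite('pics/wz6.png',cv2.resize(b,None,fx=4,fy=3.4,interpolation=cv2.INTER_CUBIC)[:,:])
b=a[125:210,160:360];cv2.imwrite('pics/wz6.png',cv2.resize(b,None,fx=4,fy=4,interpolation=cv2.INTER_CUBIC))
b=a[190:345,210:310];cv2.imwrite('pics/wz7.png',cv2.resize(b,None,fx=3.8,fy=3.8,interpolation=cv2.INTER_CUBIC))
```

```text
(no output)
```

View pics/wz6.png

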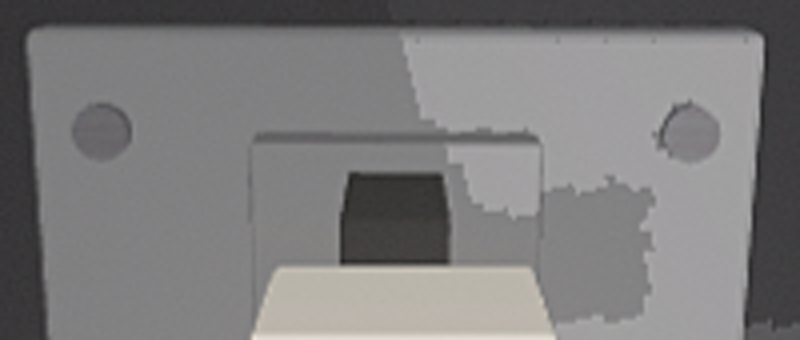

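View pics/wz7.png

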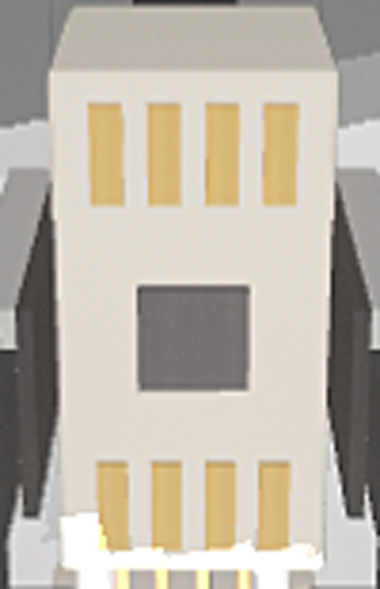

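Run:
```python
from h import *
from scipy.optimize import least_squares
w=cams.read_camera('wrist'); s=arm.get_state(); print(s['tool_pos'])
T=np.array(w['T_tool_cam']);K=np.array(w['camera_matrix'])
def tp(uv,y):
    d=(np.array(uv)-K[:2,2])/K[0,0]; a=d/(1+w['k1']*(d**2).sum(-1,keepdims=True))
    r=np.c_[a,np.ones(len(a))]@T[:3,:3].T; return T[:3,3]+r*((y-T[1,3])/r[:,1])[:,None]
f=lambda a:np.array(a)/4+[160-.4,125-.4]; g=lambda a:np.array(a)/3.8+[210-.4,190-.4]
h=s['tool_pos'][2]
print('rail end',tp(f([[341,214],[450,214]]),h-.06))
print('rail bottom',tp(f([[350,173],[443,173]]),h-.024))
print('foot',tp(f([[252,142],[540,142]]),h-.024))
print('carrier low',tp(f([[277,267],[531,267]]),.008))
print('carrier top',tp(g([[50,70],[337,70]]),-.018))
print('sample',tp(g([[193,338]]),-.018))
```

```text
[0.6059 0.016  0.1063]
rail end [[-0.008   0.0463  0.0247]
 [ 0.0076  0.0463  0.0248]]
rail bottom [[-0.0081  0.0823  0.0235]
 [ 0.0076  0.0823  0.0235]]
foot [[-0.0245  0.0823  0.0288]
 [ 0.0239  0.0823  0.0288]]
carrier low [[-0.0137  0.008   0.0273]
 [ 0.0156  0.008   0.0274]]
carrier top [[-0.0137 -0.018   0.0278]
 [ 0.0155 -0.018   0.0278]]
sample [[ 0.0009 -0.018  -0.0026]]
```

Call:
{"method": "apply_moves", "body": {"motion": [[-0.05,0,0.1,0],[-0.11,0.3,0.2,0],[-0.11,1,0.2,0],[-0.11,1.8,0.2,0],[-0.11,2.6,0.2,0],[-0.11,3.2,0.2,0],[-0.11,3.5,0.2,0],[-0.11,3.6,0.2,0]]}}

```text
time: 8.85
tool_pos: [0.6045, 0.0183, 0.0689]
orientation: [-1.571, 0.002, -0.239]
ft_force: [-0.5, 0.1, -0.4]
opening: 0.029
```

Call:
{"method": "apply_moves", "body": {"motion": [[0,0.05,0,0],[0,0.1,0,0],[0,0.15,0,0],[0,0.2,0,0]]}}

```text
time: 9.18
tool_pos: [0.6056, 0.0182, 0.0686]
orientation: [-1.571, -0.001, -0.239]
ft_force: [0.1, 0.7, -0.8]
opening: 0.0291
```

Call:
{"method": "apply_moves", "body": {"motion": [[0,0.05,0,0],[0,0.1,0,0],[0,0.1,0,0]]}}

```text
time: 9.43
tool_pos: [0.6053, 0.0182, 0.0673]
orientation: [-1.571, -0.0, -0.239]
ft_force: [0.0, -0.4, -1.4]
opening: 0.0294
```

Run:
```python
from h import *
for n,r in (('scene',(170,260,170,270)),('side',(130,230,180,280)),('wrist',(120,384,100,420))):
    p=cams.read_camera(n); save(p,n+'8')
    a=p['frame'][r[0]:r[1],r[2]:r[3],::-1]; f=min(780/a.shape[1],590/a.shape[0])
    cv2.imwrite(f'pics/{n}8z.png',cv2.resize(a,None,fx=f,fy=f,interpolation=cv2.INTER_CUBIC))
s=arm.get_state();print(s['time'],s['tool_pos'],s['orientation'],s['ft_force'])
```

```text
9.5833 [0.6054 0.0182 0.0673] [-1.5707 -0.0001 -0.239 ] [ 0.3539 -0.4584 -1.1489]
```

View pics/scene8z.png

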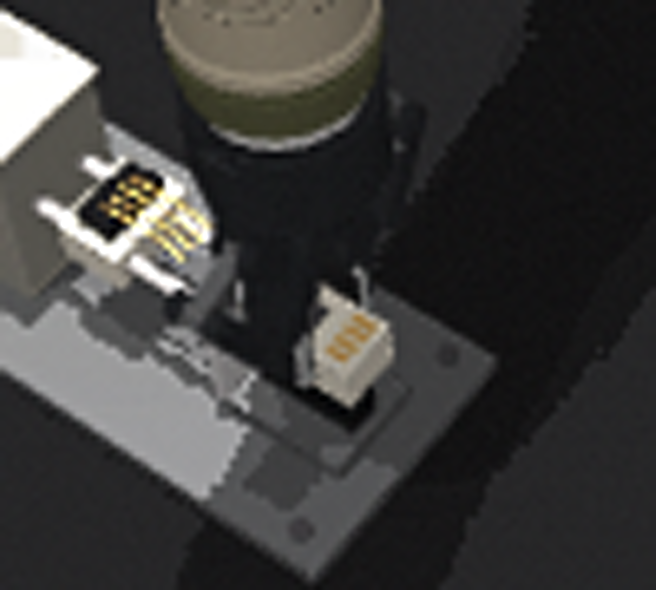

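View pics/wrist8z.png

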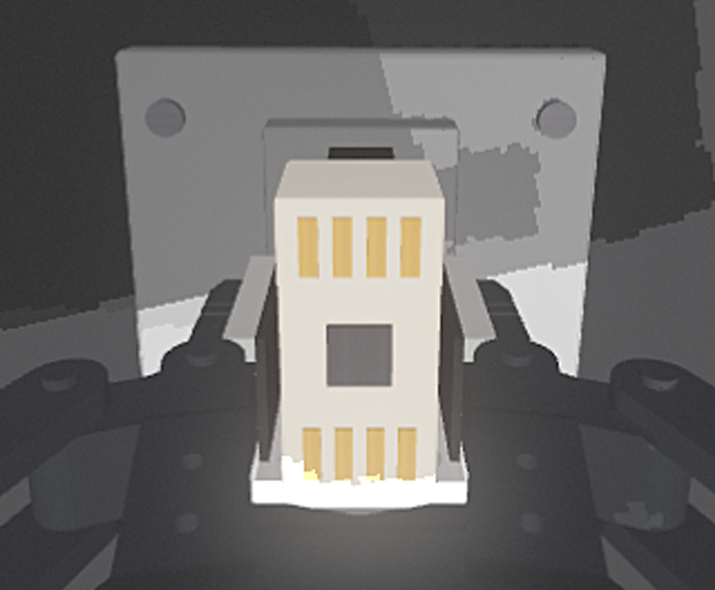

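Run:
```python
import cv2
a=cv2.imread('pics/wrist8.png');b=a[135:230,145:375];cv2.imwrite('pics/wz8.png',cv2.resize(b,None,fx=3.4,fy=3.4,interpolation=cv2.INTER_CUBIC))
```

```text
(no output)
```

View pics/wz8.png

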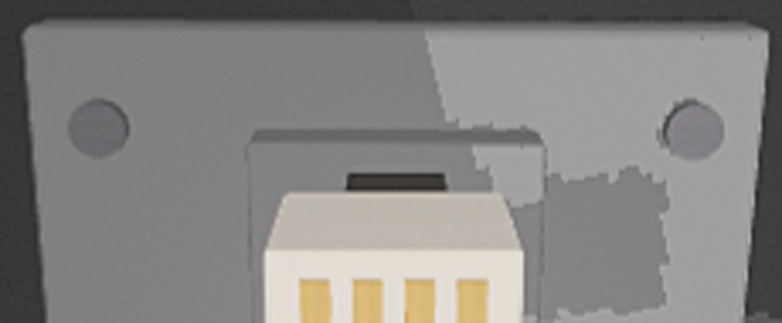

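View pics/side8z.png

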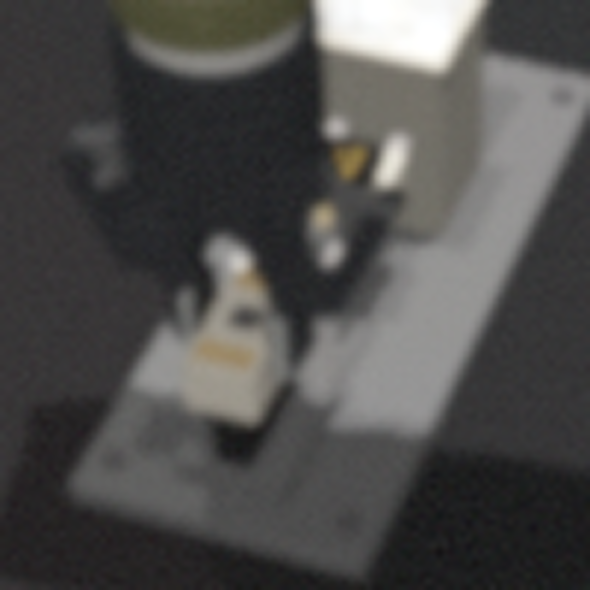

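```bash
cat >> h.py <<'E'
def tp(w,uv,y):
    T=np.array(w['T_tool_cam']);K=np.array(w['camera_matrix'])
    d=(np.array(uv)-K[:2,2])/K[0,0]; a=d/(1+w['k1']*(d**2).sum(-1,keepdims=True))
    r=np.c_[a,np.ones(len(a))]@T[:3,:3].T; return T[:3,3]+r*((y-T[1,3])/r[:,1])[:,None]
E
python3 - <<'E'
from h import *
w=cams.read_camera('wrist'); s=arm.get_state(); print(s['tool_pos'],s['ft_force'])
f=lambda a:np.array(a)/3.4+[145-.35,135-.35]
h=s['tool_pos'][2]
print('rail bottom',tp(w,f([[347,174],[446,174]]),h-.024))
print('foot',tp(w,f([[248,143],[543,145]]),h-.024))
print('holes',tp(w,f([[98,128],[693,130]]),h-.012))
print('carrier low',tp(w,f([[288,195],[506,195]]),.0075))
print('carrier top',tp(w,f([[265,250],[523,250]]),-.0185))
E
```

```text
[0.6053 0.0182 0.0673] [ 0.0956  0.0217 -0.1062]
rail bottom [[-0.0069  0.0433  0.021 ]
 [ 0.0096  0.0433  0.021 ]]
foot [[-0.0232  0.0433  0.0262]
 [ 0.0256  0.0433  0.0259]]
holes [[-0.0509  0.0553  0.0262]
 [ 0.0534  0.0553  0.0259]]
carrier low [[-0.0134  0.0075  0.0272]
 [ 0.0161  0.0075  0.0272]]
carrier top [[-0.0137 -0.0185  0.0279]
 [ 0.0155 -0.0185  0.0279]]
```

Call:
{"method": "apply_moves", "body": {"motion": [[0,0.03,0,0],[0,0.06,0,0],[0,0.06,0,0]]}}

```text
time: 9.88
tool_pos: [0.6054, 0.0182, 0.0672]
orientation: [-1.571, -0.0, -0.239]
ft_force: [-2.0, 0.2, 4.2]
opening: 0.0291
```

Call:
{"method": "apply_moves", "body": {"motion": [[0,0.03,0,0],[0,0.06,0,0],[0,0.06,0,0]]}}

```text
time: 10.13
tool_pos: [0.6054, 0.0182, 0.0671]
orientation: [-1.571, -0.001, -0.239]
ft_force: [-2.6, 0.8, 8.0]
opening: 0.0293
```

Call:
{"method": "apply_moves", "body": {"motion": [[0,-0.06,0,0],[0,-0.06,0,0]]}}

```text
time: 10.3
tool_pos: [0.6054, 0.0182, 0.0671]
orientation: [-1.571, -0.0, -0.239]
ft_force: [-2.2, 0.0, 6.1]
opening: 0.0291
```

Call:
{"method": "apply_moves", "body": {"motion": [[0,0,0,0],[0,0,0,0],[0,0,0,0],[0,0,0,0],[0,0,0,0],[0,0,0,0]], "claw": -1}}

```text
time: 10.8
tool_pos: [0.6053, 0.0182, 0.0664]
orientation: [-1.571, 0.0, -0.239]
ft_force: [-0.0, 0.2, -0.2]
opening: 0.0854
```

Run:
```python
from h import *
s=arm.get_state();print(s['time'],s['tool_pos'],s['ft_force'],s['opening'])
w=cams.read_camera('wrist');save(w,'w9');cv2.imwrite('pics/w9b.png',cv2.resize(w['frame'][:,:,::-1],None,fx=1.5,fy=1.5,interpolation=cv2.INTER_CUBIC))
```

```text
10.8 [0.6053 0.0182 0.0664] [-0.0334  0.2188 -0.2133] 0.08540992621315464
```

View pics/w9b.png

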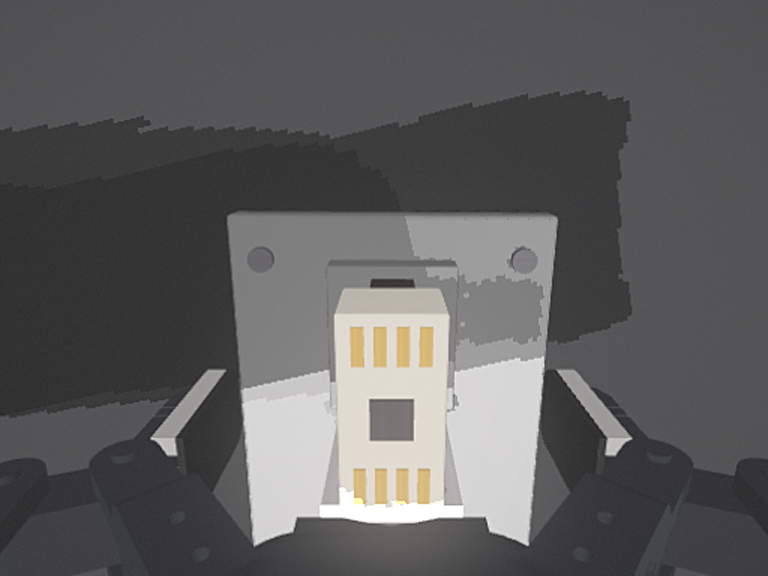

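Call:
{"method": "apply_moves", "body": {"motion": [[0,-0.5,0,0],[0,-2,0,0],[0,-5,0,0],[0,-8,0,0],[0,-11,0,0],[0,-12,-3,0],[0,-12,-6,0],[0,-12,-9,0]]}}

```text
time: 11.52
tool_pos: [0.5848, -0.0698, 0.1888]
orientation: [-1.571, -0.004, -0.237]
ft_force: [-0.5, -0.3, 0.8]
opening: 0.0853
```

Call:
{"method": "apply_moves", "body": {"motion": [[0,0,0,0],[0,0,0,0],[0,0,0,0]], "claw": 1}}

```text
time: 11.77
tool_pos: [0.584, -0.0691, 0.1868]
orientation: [-1.57, -0.0, -0.24]
ft_force: [0.6, 0.5, 0.9]
opening: 0.0519
```

Run:
```python
from h import *
s=arm.get_state();print(s['time'],s['tool_pos'],s['orientation'],s['opening'])
w=cams.read_camera('wrist');save(w,'w10');a=w['frame'][:,:,::-1];cv2.imwrite('pics/w10z.png',cv2.resize(a[0:165,160:360],None,fx=3.5,fy=3.5,interpolation=cv2.INTER_CUBIC))
for n in ('scene','side'):
    p=cams.read_camera(n);save(p,n+'10')
    for l in ['paddle_top','carrier','rail_top','carriage']:
      print(n,l,[(np.array(d['xyz']),round(d['conf'],2)) for d in models.spot_point(p,l)[:4]])
a=cv2.imread('pics/side10.png');cv2.imwrite('pics/side10z.png',cv2.resize(a[130:230,180:280],None,fx=5.5,fy=5.5,interpolation=cv2.INTER_CUBIC))
```

```text
11.7667 [ 0.584  -0.0691  0.1868] [-1.5702 -0.0001 -0.2396] 0.05189369020116762
scene paddle_top [(array([ 0.5494, -0.2109,  0.1098]), 0.58)]
scene carrier [(array([ 0.3323,  0.2139, -0.005 ]), 0.66)]
scene rail_top [(array([0.6017, 0.015 , 0.056 ]), 0.7)]
scene carriage [(array([ 0.5854, -0.0694,  0.0728]), 0.51)]
side paddle_top [(array([ 0.5531, -0.2101,  0.1088]), 0.71)]
side carrier [(array([0.4109, 0.3114, 0.0033]), 0.92), (array([ 0.3329,  0.2152, -0.001 ]), 0.88), (array([ 0.584 , -0.0639,  0.0685]), 0.31)]
side rail_top [(array([0.6062, 0.0152, 0.0608]), 0.61)]
side carriage [(array([ 0.5879, -0.0651,  0.069 ]), 0.53)]
```

View pics/w10z.png

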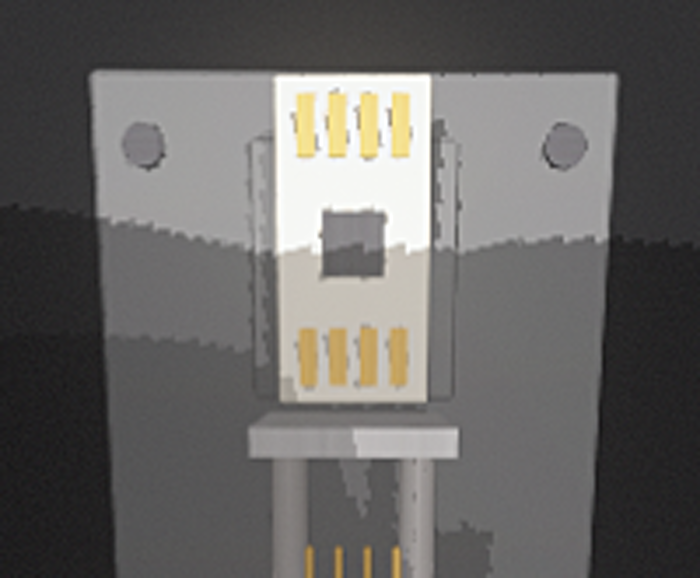

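View pics/side10z.png

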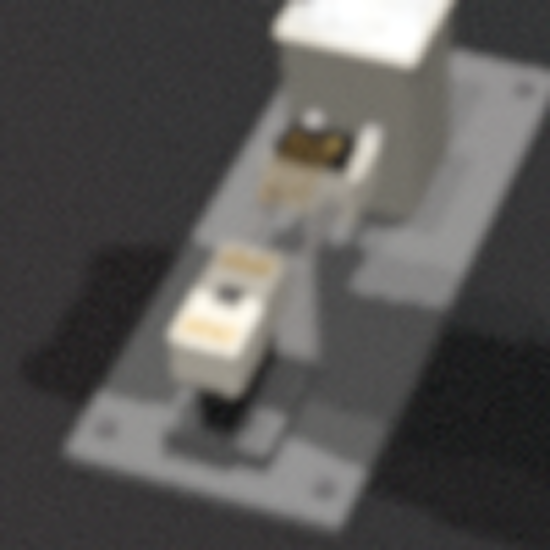

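Run:
```python
from h import *
w=cams.read_camera('wrist')
f=lambda a:np.array(a)/3.5+[160-.35,0-.35]; h=.1868
c=tp(w,f([[275,75],[431,75],[427,403],[280,402],[353,243]]),h-.086);print('carrier',c,c[:4].mean(0))
o=tp(w,f([[145,146],[565,146]]),h-.012);print('holes',o,o.mean(0))
o=tp(w,f([[249,142],[458,142],[453,399],[257,399]]),h-.024);print('foot',o,o.mean(0))
print(np.arctan2(*(c[0]+c[1]-c[2]-c[3])[[0,2]]),np.arctan2(*(o[0]+o[1]-o[2]-o[3])[[0,2]]))
# paddle target, station yaw -0.24, rail at tool (0.0005?)  
go([.5505,-.2105,.16],-.24)
```

```text
carrier [[-0.0136  0.1008  0.117 ]
 [ 0.0154  0.1008  0.1171]
 [ 0.0158  0.1008  0.0577]
 [-0.0137  0.1008  0.0578]
 [ 0.0009  0.1008  0.0878]] [0.001  0.1008 0.0874]
holes [[-0.0504  0.1748  0.116 ]
 [ 0.0533  0.1748  0.1161]] [0.0014 0.1748 0.1161]
foot [[-0.0237  0.1628  0.1152]
 [ 0.0259  0.1628  0.1152]
 [ 0.0261  0.1628  0.056 ]
 [-0.0231  0.1628  0.0559]] [0.0013 0.1628 0.0856]
-0.002760558977060419 -0.007523346108123478
t 12.3667 pos [ 0.584  -0.0691  0.1866] yaw -0.2387639897663986 -> shift cm [  0.0869   2.6562 -14.534 ] roll 0.0012360102336015366
```

Call:
{"method": "apply_moves", "body": {"motion": [[0,0,-2,0],[0,0,-5,0],[0.1,0,-8.5,0],[0.1,0.5,-12,0],[0.1,1.5,-14,0],[0.1,3,-14.4,0],[0.1,4.5,-14.4,0],[0.1,5,-14.4,0]], "claw": 1, "grip_force": 40}}

```text
time: 13.03
tool_pos: [0.5495, -0.2097, 0.1344]
orientation: [-1.57, 0.003, -0.241]
ft_force: [-0.3, 1.0, -0.9]
opening: 0.0001
```

Run:
```python
from h import *
for n,r in (('scene',(130,260,120,260)),('side',(80,230,190,330)),('wrist',(0,384,0,512))):
    p=cams.read_camera(n); save(p,n+'11')
    a=p['frame'][r[0]:r[1],r[2]:r[3],::-1]; f=min(700/a.shape[1],560/a.shape[0])
    cv2.imwrite(f'pics/{n}11z.png',cv2.resize(a,None,fx=f,fy=f,interpolation=cv2.INTER_CUBIC))
s=arm.get_state();print(s['time'],s['tool_pos'],s['orientation'],s['ft_force'],s['opening'])
```

```text
13.1833 [ 0.5507 -0.209   0.1365] [-1.5704  0.0009 -0.2388] [-0.0725 -0.6671  0.754 ] -6.397005302516259e-05
```

View pics/scene11z.png

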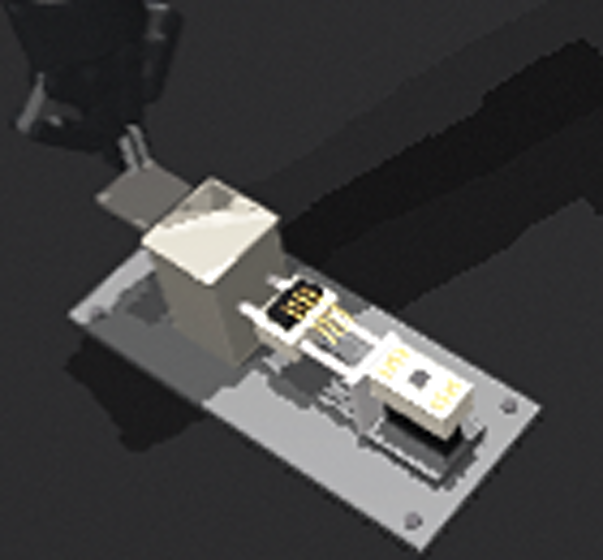

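View pics/wrist11z.png

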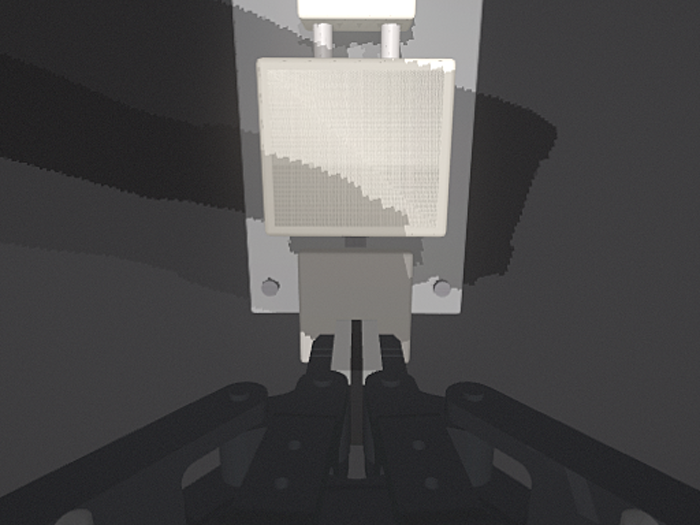

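View pics/side11z.png

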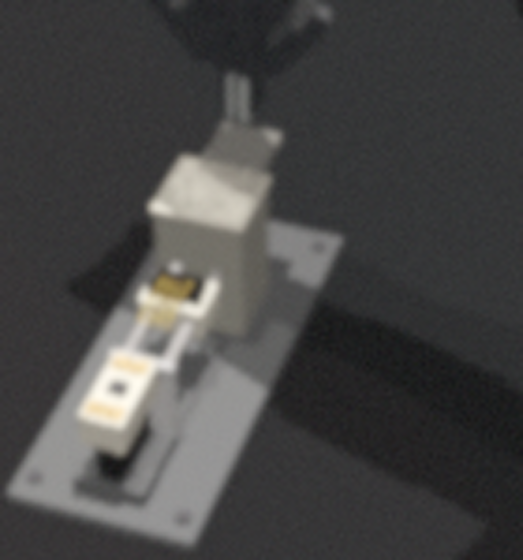

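The closed fingers stand over the paddle, with their tips at about (355,345) in the wrist view. The carrier sits flat on the rail. I now press.

Call:
{"method": "apply_moves", "body": {"motion": [[0,0.6,0,0],[0,1.4,0,0],[0,2,0,0],[0,2.4,0,0],[0,2.6,0,0],[0,2.8,0,0],[0,3,0,0],[0,3.2,0,0]]}}

```text
time: 13.85
tool_pos: [0.5505, -0.2089, 0.1054]
orientation: [-1.57, 0.0, -0.239]
ft_force: [-4.1, 2.6, 7.5]
opening: 0.0001
```

Call:
{"method": "apply_moves", "body": {"motion": [[0,0.2,0,0],[0,0.4,0,0],[0,0.6,0,0],[0,0.8,0,0],[0,1,0,0],[0,1.2,0,0],[0,1.4,0,0],[0,1.5,0,0]]}}

```text
time: 14.52
tool_pos: [0.5508, -0.2092, 0.0897]
orientation: [-1.57, -0.0, -0.239]
ft_force: [-1.5, 1.6, 3.3]
opening: -0.0001
```

Call:
{"method": "apply_moves", "body": {"motion": [[0,0.2,0,0],[0,0.4,0,0],[0,0.6,0,0],[0,0.8,0,0],[0,1,0,0],[0,1.2,0,0],[0,1.4,0,0],[0,1.55,0,0]]}}

```text
time: 15.18
tool_pos: [0.5509, -0.2092, 0.0743]
orientation: [-1.571, -0.0, -0.239]
ft_force: [-2.9, 2.2, 8.9]
opening: -0.0002
```

Run:
```python
from h import *
for n,r in (('scene',(150,260,120,260)),('side',(80,230,190,330))):
    p=cams.read_camera(n); save(p,n+'12')
    a=p['frame'][r[0]:r[1],r[2]:r[3],::-1]; f=min(700/a.shape[1],560/a.shape[0])
    cv2.imwrite(f'pics/{n}12z.png',cv2.resize(a,None,fx=f,fy=f,interpolation=cv2.INTER_CUBIC))
    for l in ['paddle_top','carriage','rail_top']:
      print(n,l,[(np.array(d['xyz']),round(d['conf'],2)) for d in models.spot_point(p,l)[:2]])
s=arm.get_state();print(s['time'],s['tool_pos'],s['orientation'],s['ft_force'],s['opening'])
```

```text
scene paddle_top [(array([ 0.5486, -0.212 ,  0.0754]), 0.5)]
scene carriage [(array([ 0.5939, -0.0367,  0.0696]), 0.56)]
scene rail_top [(array([0.6025, 0.0147, 0.061 ]), 0.65), (array([0.6031, 0.0185, 0.0602]), 0.59)]
side paddle_top [(array([0.6072, 0.015 , 0.0598]), 0.27)]
side carriage [(array([ 0.5935, -0.0306,  0.0686]), 0.51)]
side rail_top []
15.5833 [ 0.5509 -0.2092  0.0745] [-1.5706 -0.0002 -0.2389] [-2.6392  2.8972  8.0036] 0.00018059386908572594
```

View pics/scene12z.png

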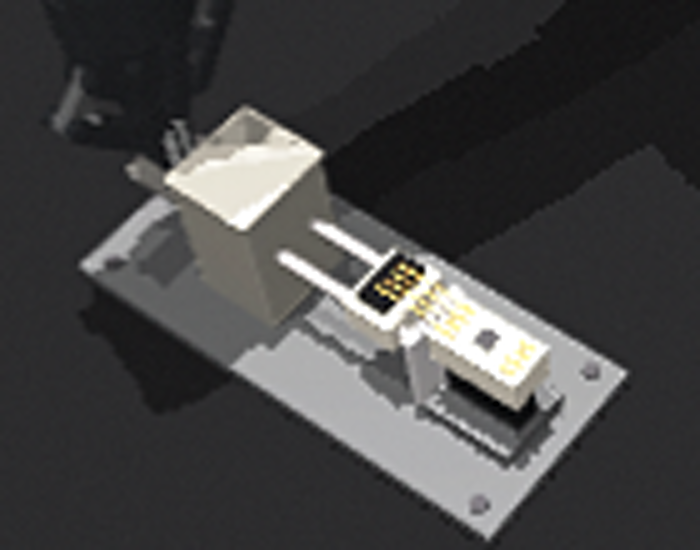

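View pics/side12z.png

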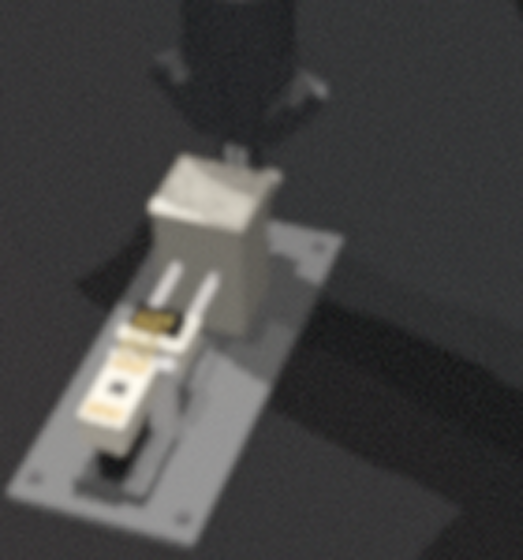

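Call:
{"method": "apply_moves", "body": {"motion": [[0,0.03,0,0],[0,0.06,0,0],[0,0.06,0,0],[0,0.06,0,0]]}}

```text
time: 15.92
tool_pos: [0.5509, -0.2092, 0.074]
orientation: [-1.571, -0.0, -0.239]
ft_force: [-2.5, 2.0, 8.6]
opening: 0.0004
```

Call:
{"method": "apply_moves", "body": {"motion": [[0,0,0,0],[0,0,0,0],[0,0,0,0],[0,0,0,0]]}}

```text
time: 16.25
tool_pos: [0.5509, -0.2092, 0.074]
orientation: [-1.571, -0.0, -0.239]
ft_force: [-3.1, 2.6, 7.9]
opening: 0.0003
```

Run:
```python
from h import *
s0=arm.get_state()
for n in('side','scene'):
    p=cams.read_camera(n);save(p,n+'13')
    for l in ['carriage','carrier_center','stub']:
      print(n,l,[(np.array(d['xyz']),round(d['conf'],2)) for d in models.spot_point(p,l)[:4]])
s=arm.get_state();print(s0['tool_pos'],s0['ft_force'],s['time'],s['tool_pos'],s['ft_force'])
```

```text
side carriage [(array([ 0.5957, -0.0308,  0.0681]), 0.54)]
side carrier_center [(array([0.3374, 0.2143, 0.0132]), 0.79), (array([0.4116, 0.317 , 0.0122]), 0.64), (array([0.6023, 0.0167, 0.0736]), 0.57)]
side stub [(array([ 0.626 ,  0.2115, -0.0004]), 0.76)]
scene carriage [(array([ 0.596 , -0.034 ,  0.0656]), 0.51)]
scene carrier_center [(array([0.3392, 0.2176, 0.0114]), 0.76), (array([0.605 , 0.018 , 0.0752]), 0.69), (array([0.4158, 0.3158, 0.0127]), 0.58)]
scene stub []
[ 0.5509 -0.2092  0.074 ] [-3.1477  2.6282  7.8748] 16.65 [ 0.5509 -0.2092  0.074 ] [-3.595   2.6972  8.2587]
```

Run:
```python
from h import *
print(arm.finish_job()); s=arm.get_state(); print(s['time'],s['tool_pos'],s['ft_force'])
```

```text
the job is handed in; nothing more can be done
None
the job is handed in; nothing more can be done
```

The long white carrier is on the rail, flat and sample up, and has been let go. The fingertips are holding the lever at the third click. I handed the job in at about 16.7 s, well inside the 51 s limit.

- **Carrier:** After release, the wrist view put it about 0.3 mm off centre across the rail. Its angle to the rail was about 0.005 rad. Its centre read about 74–75 mm above the bench, against 73 mm expected. Along the rail the raw reading was about 1.8 mm off. I put that down to a depth-dependent camera bias that I estimated from other features; with that correction it is centred to within about 1 mm.
- **Lever:** The fingertips stood at 74.0 mm, which is 36 mm of press, with a steady push of about 8 N. The carriage stood about 48 mm from the rail centre. All three match the third click.
- **Disagreements:** The scene camera and the wrist fit differed by 2–4 mm on the rail position, so I placed the carrier using the wrist view.
- **Bystanders:** I did not touch the stub, jar, screwdriver or purple look-alikes. In the last network check the two purple blocks and the stub were still where they started. The scene camera missed the stub in that check, and I did not look for the jar or screwdriver again.

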